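# Close up the glass case: hook in the cover board, release the lid stay, lower the lid

### The arm

A 6-joint arm with a two-finger parallel gripper is mounted at the origin on a cart in front of the work surface, level with it; the furniture and walls round the work are solid. World frame = base frame: x ahead of the robot, y to its left, z up, the work surface at z = 0. Lengths are in m, angles in rad, forces in N, time in s.
With the tool pointing down it reaches from about 0.25 to 0.775 m from the base axis. Payload 4 kg.
Tool frame: the origin (TCP) lies midway between the tips of the shut fingers; the grasp point (between the pads) lies 19 mm behind it; z points along the fingers, y is the line along which they close (so a half turn about z gives the same grasp; the last joint's range is limited). The gripper opens to 94 mm and grips with 3 to 60 N. Pads are 16 mm wide; open, the fingers measure 119 mm over their backs; the gripper's body (75 mm by 177 mm) begins 78 mm behind the grasp point.
Start: joints at [-1.368, 0.087, 1.371, -0, 1.684, -0.103], TCP at [0.166, -0.525, 0.206] pointing down, gripper open.
Joint ranges: [-3.1, 3.1], [-0.76, 2.03], [0.27, 2.55], [-1.08, 4.22], [0.17, 2.65], [-2.57, 2.57]. Speed limits (rad/s): [2.79, 2.79, 3.14, 3.14, 3.14, 3.14].

### API

Orientations are given as [roll, pitch, yaw] about the fixed x, y, z axes, in that order (R = Rz(yaw) Ry(pitch) Rx(roll)).
In Python, from bench import sensors, eyes, job gives the robot as it stands.
- The arm moves only by the tool arm_command, never from a script. Its argument "series" is a list of rows, each a list of 7 numbers: the opening, from 0 (shut) to 1 (fully open), then the shift along the tool's x, y, z in cm, then the turn, a rotation vector about the tool's x, y, z in rad. In form: [[fingers, dx, dy, dz, wx, wy, wz], ...]. A call has 1 to 20 rows; each row shifts and turns the commanded pose from where the row before left it, along the tool's axes as they then stand; what a row does not reach is not made up. A row lasts 1/10 s, in which the tool goes at most 50 mm and 8.59 degrees, less where a joint would pass 70% of its speed; a pose out of reach is approached as far as the arm can. A call with a gripper value outside its range is refused whole. The fingers move at their own pace and stop on an object; the grip force is fixed at half the most. Time passes only in rows, so rows that do not move let the fingers close. It gives the time, the measured TCP pose, the force and the opening at its end, in the units of the state.
- sensors.get_obs(): the state, without advancing time (a new reading comes with each control period).
- eyes.snapshot(name): name is "side" or "top" or "wrist"; returns the picture (400x640x3 uint8, blue, green, red); there is no depth.
- eyes.get_calibration(name): a dict with "mtx" (3x3 intrinsics, pixels), "R" (3x3) and "t" (3): a world point X has camera coordinates R X + t. Camera axes: x right, y down, z forward; pixel columns grow to the right and rows downward; lengths in m; the calibration is good to about 2 mm. A picture is of the moment at which its call begins: read the wrist's pose just before it. get_calibration takes no time and is no camera call; for the wrist camera it gives the pose at the moment of the call.
- job.close_job(): hands the job in, once; it reports no verdict.
The state is a dict: "time": time; "joint_positions": joint angles; "qvel": joint speeds; "joint_torque": joint torques, N m; "tool_pos": TCP position; "ee_rot": TCP orientation; "wrist_force": force on the tool from outside, world axes, zero at the start; "wrist_torque": the same for the moment, N m; "width": finger opening in m.
Only numpy, scipy, OpenCV 4.12 (cv2) and the standard library are available. Lean on these libraries where they do the work, as an engineer would, in place of code of your own. Each camera call takes 0.05 s, during which the arm holds its last target. There are 200 camera calls.

### The job

Pack up the small wooden glass case: tuck the thin tongue edge of the loose cover board under the lip inside the case, swing its other edge down and press it past the roller catch so that the board lies flat over the glasses. Then lift the knee of the brass folding stay past centre to unlock it, and lower the lid gently by its pull, without letting it drop, until it is fully shut. Leave the other things where they stand.

Things in the scene. Friction and masses are not known exactly. Their poses are not given: they have to be found in the camera images.
- case: Open wooden case, fixed, 177 x 160 x 94 mm (x, y, z); it holds four shot glasses in a divided wooden insert. Origin: centre of the case's underside; z up, x away from the robot, y to its left (yaw up to 0.1 rad off). Rim at z 94. In the insert the loose cover board comes to rest on two ledges, tops at z 70; glasses end at z 69. The lid hangs on the +y wall, the folding stay outside the +x wall.
- insert (a point): Nominal middle of the insert at ledge height: case (0, 0, 70) mm, fixed to the case, case's axes. The insert, shorter than the case to leave finger room, lies up to 7 mm off along x: not reported, to be felt or seen; it does not shift. In insert mm from its own middle: inner walls x -68 and 68, y -68.5 and 68.5, tops at case z 90; ledge on the -x side 33 deep, on the +x side 7 deep.
- lip (a point): Nominal middle of the lower edge of the insert's lip: case (-54, 0, 80.5) mm, but off along x as the insert is (up to 7 mm). The lip is a wooden batten along the whole -x (robot-side) wall of the insert, overhanging the ledge by 14 mm, 6.5 thick (top at case z 87); the gap under it is 10.5 mm high and ends at the insert's wall. Case's axes.
- roller_front (a point): Nominal foremost point of the sprung roller catch on the insert's +x wall: case (62, 0, 83) mm, off along x as the insert is. White roller, radius 7 mm, 30 long along y, standing 6 mm out of the wall; it yields to +x. With the tongue against its wall, the board's edge passes it downwards with about 4 N (some 8 N at the board's handle); then it holds the board down. Case's axes.
- board_grip (a point): Centre of the bar handle of the loose cover board: 19.5 mm over its top face, 28.5 over its underside, 6.5 below the handle's top. Handle 60 mm along y, 12 thick along x (grip across this). Board 133.5 (x) x 131 (y) x 9 mm, about 0.2 kg, handle at its middle. Board's axes: x away from the tongue edge, z up. Home: insert's middle within 1.5 mm in x, 3 in y, at case z 98.5, axes as the case's.
- tongue_edge (a point): Middle of the lower corner of the board's tongue edge: 66.75 mm in -x, 28.5 mm down from board_grip. The last 16 mm of the board here are rebated from above to a tongue 6 mm thick; it goes under the lip, up to the insert's wall (2.5 mm of play along x). The board is longer than the opening (122 mm from lip to far wall): it goes in tilted 11 to 16 degrees, tongue low. Axes of the board.
- lid (a joint): Angle of the lid about point lid_hinge: 0 = open and locked, as at the start (95 degrees open, leaning slightly back); grows as it closes; 1.658 rad = shut. Hinge friction holds it between 0 and about 0.35 rad once unlocked; farther on it falls unless held.
- lid_hinge (a point): Middle of the lid's hinge axis, which runs along the case's x at case (0, 80, 94) mm. Lid 177 x 160 x 25 mm, 0.45 kg. Axes of the case.
- lid_pull (a point): Point on the lid's brass pull, a tongue 22 mm wide along the case's x, 9 to 12 thick, 32 long, standing out of the middle of the lid's free edge in the lid's plane; 20 mm from that edge, 180 mm from the hinge axis, 10 mm above it when shut (then pointing to case -y; open, up). Pinched across its 22 mm it can turn between the fingers as the lid swings. Lid's axes (= case's when shut).
- stay (a joint): Angle of the lower link of the brass folding stay about point stay_pivot: 0 = locked (knee just below the straight line), and the lid cannot close; grows as the knee is lifted; unlocked beyond about 0.2 rad, when lifting on draws the lid forward (0.7 rad: lid about 0.2 rad); about 2.7 rad when the lid is shut.
- stay_tab (a point): Point on the brass lifting tab at the stay's knee, a plate 10 mm thick (along the case's x) and 14 mm wide that ends 12 mm above this point; 52 mm from stay_pivot. Lifting moves it up and towards case -y on an arc about stay_pivot. The links lie at case x 96 to 102, the case's rim 8 mm nearer the robot, 94 mm high.
- stay_pivot (a point): Axis (along the case's x) of the lower link of the stay, outside the case's +x wall at case (98, -26, 86) mm. Axes of the case.
Things that resemble listed ones, but are neither listed nor needed, are in the scene too. Leave any green look-alike of the part that bears board_grip alone.

How it is judged:
On the way, in this order (a step that is already met when the one before it is completed fails the run):
1. the cover board is home: tongue under the lip, flat on its ledges, pressed past the catch (x of tongue_edge in the frame of case between -0.079 and -0.054 m and y of tongue_edge in the frame of case between -0.008 and 0.008 m and z of tongue_edge in the frame of case between 0.067 and 0.073 m and z of board_grip in the frame of case between 0.0955 and 0.1005 m and angle between the z axis of board_grip and the z axis of case, either way round below 0.03 rad), for 0.2 s.
2. the stay's knee is lifted past centre (value of joint stay above 0.35 rad), for 0.1 s.
At the end, for the whole second after the job is handed in: The board lies flat in the case (within 2 mm of the height of its ledges and 0.03 rad), its tongue towards the robot and under the lip, and the lid is shut (within 0.05 rad) and at rest (all of step 1 and value of joint lid above 1.61 rad and velocity of joint lid below 0.05 rad/s); the robot touches nothing.
It fails at once if the lid is let drop (closing faster than 2.5 rad/s) (velocity of joint lid above 2.5 rad/s).
It fails at once if a bystander is displaced by more than 3 cm (distance of any of shaker, jigger, bitters_a, bitters_b, corkscrew, tumbler, bar_spoon, olive_jar from where it was at the start of the episode above 0.03 m).
It also fails if it takes over 61 s, if anything falls off the work surface, if the arm or the gripper's body presses on something with over 40 N, if the wrist force passes 120 N, or if a joint passes its speed limit or range.

## Working session

There is one attempt and no reset: what is moved stays moved. The work goes in short steps, Python scripts to look and compute and a tool call to move; the robot and the scene stay as the last step left them, time stands still between calls to the robot, and variables do not carry over. Pictures are saved under pics/ and viewed, on a budget of 10 in all, crops included, one or two more only if the job needs it, and the job is handed in when it is done.

Besides the shell and the picture viewer there is one more tool, called as a command line: name --pt "numbers of a row" for each row, then --argument value for the rest. arm_command: Moves the arm, as the interface text tells. Its arguments: {"type":"object","properties":{"series":{"type":"array","items":{"type":"array","items":{"type":"number"}}}},"required":["series"]}

```bash
ls; mkdir -p pics; python3 - <<'E'
from bench import sensors, eyes
import cv2
o=sensors.get_obs(); print(o)
for n in("side","top"):
    cv2.imwrite(f"pics/{n}0.png",eyes.snapshot(n)); c=eyes.get_calibration(n); print(n,c)
E
```

```text
pics
{'time': 0.0, 'joint_positions': array([-1.36808947e+00,  8.79299627e-02,  1.37224498e+00, -2.93485651e-05,
        1.68359986e+00, -1.03073126e-01]), 'qvel': array([0.00040788, 0.00076784, 0.0004006 , 0.00023651, 0.00132515,
       0.00038867]), 'joint_torque': array([ 5.18051384e-04, -3.40185428e+01, -3.02425039e+01,  7.16775586e-02,
        3.28826567e-02, -1.77904067e-04]), 'tool_pos': array([ 0.16545864, -0.52394375,  0.20432258]), 'ee_rot': array([-3.13941908e+00, -1.95508777e-04,  3.05776497e-01]), 'wrist_force': array([ 0.06333217,  0.8326175 , -0.15428443]), 'wrist_torque': array([-0.04517548,  0.00896873, -0.00292485]), 'width': 0.09375407389920422}
side {'mtx': array([[388.39202109,   0.        , 314.87973723],
       [  0.        , 388.39202109, 198.16982228],
       [  0.        ,   0.        ,   1.        ]]), 'R': array([[ 0.99782894,  0.06560003,  0.0058353 ],
       [ 0.05667635, -0.81019653, -0.58341184],
       [-0.03354409,  0.58247594, -0.81215551]]), 't': array([-0.48192533, -0.11615575,  1.81377023])}
top {'mtx': array([[436.20504184,   0.        , 314.68442204],
       [  0.        , 436.20504184, 202.21586396],
       [  0.        ,   0.        ,   1.        ]]), 'R': array([[ 1.24522650e-05, -9.99998436e-01, -1.76872677e-03],
       [-9.85180492e-01,  2.91105792e-04, -1.71520594e-01],
       [ 1.71520841e-01,  1.74465092e-03, -9.85178947e-01]]), 't': array([-0.24127065,  0.52397588,  1.66743752])}
```

View pics/top0.png

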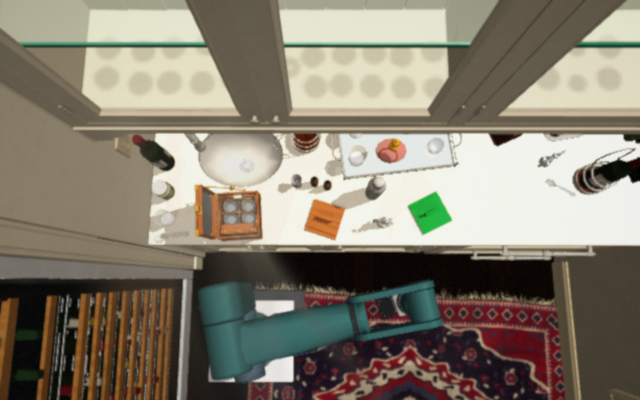

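View pics/side0.png

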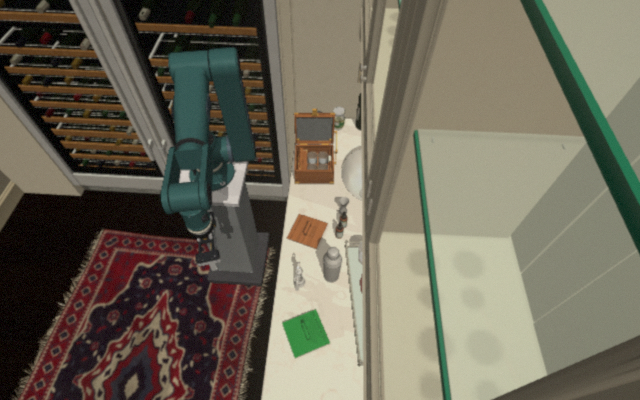

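Top view: case at about (238,213) with its lid open to the left. The wooden cover board is at (325,218) and a green look-alike at (430,213). The wooden board is the one meant, and I'll confirm it in an enlarged crop.

```bash
cat > h.py <<'E'
import numpy as np, cv2
from bench import sensors, eyes
from scipy.spatial.transform import Rotation as Ro
def ray(c,uv):
    d=np.linalg.inv(c["mtx"])@np.array([uv[0],uv[1],1.]); R=c["R"]
    return -R.T@c["t"], R.T@d
def onz(c,uv,z):
    o,d=ray(c,uv); return o+d*(z-o[2])/d[2]
def proj(c,X):
    p=c["mtx"]@(c["R"]@np.asarray(X,float)+c["t"]); return p[:2]/p[2]
def tri(c1,u1,c2,u2):
    A=[];b=[]
    for c,u in((c1,u1),(c2,u2)):
        o,d=ray(c,u); d/=np.linalg.norm(d); P=np.eye(3)-np.outer(d,d); A.append(P); b.append(P@o)
    return np.linalg.lstsq(np.vstack(A),np.hstack(b),rcond=None)[0]
def tcp():
    o=sensors.get_obs(); return o["tool_pos"],Ro.from_euler("xyz",o["ee_rot"])
def delta(pos,R):
    "tool-axes shift in cm and turn rotvec from the present pose"
    p,r=tcp(); return np.round(r.inv().apply(np.asarray(pos)-p)*100,2), np.round((r.inv()*R).as_rotvec(),3)
def down(yaw): return Ro.from_euler("xyz",[np.pi,0,yaw])
E
python3 - <<'E'
from h import *
im=cv2.imread("pics/top0.png"); c=eyes.get_calibration("top")
a=cv2.resize(im[170:250,185:265],None,fx=5,fy=5,interpolation=cv2.INTER_CUBIC)
b=cv2.resize(im[190:250,300:350],None,fx=6.66,fy=6.66,interpolation=cv2.INTER_CUBIC)[:400]
cv2.imwrite("pics/crop1.png",np.hstack([a,b]))
hsv=cv2.cvtColor(im,cv2.COLOR_BGR2HSV)
m=((hsv[...,1]>110)&(hsv[...,0]<25)).astype(np.uint8)
m[:190]=0;m[250:]=0;m[:,:285]=0;m[:,360:]=0
k=max(cv2.findContours(m,0,2)[0],key=cv2.contourArea)
r=cv2.minAreaRect(k); bx=cv2.boxPoints(r); print(r,bx)
for u in bx: print(onz(c,u,.009))
print("centre",onz(c,r[0],.009))
m=((hsv[...,1]>80)&(hsv[...,0]<25)).astype(np.uint8)
print("case px guess", onz(c,(228,238),.0),onz(c,(260,238),.0))
E
```

```text
((324.2500305175781, 218.75003051757812), (31.939002990722656, 32.88768768310547), 18.43494987487793) [[303.90002 229.30003]
 [314.30005 198.10002]
 [344.60004 208.20003]
 [334.2     239.40004]]
[ 0.42117065 -0.19849897  0.009     ]
[ 0.54699955 -0.23973633  0.009     ]
[ 0.50588899 -0.36093585  0.009     ]
[ 0.38107801 -0.31838538  0.009     ]
centre [ 0.46335615 -0.27938443  0.009     ]
case px guess [0.38749287 0.10333788 0.        ] [ 0.38747403 -0.02390272  0.        ]
```

View pics/crop1.png

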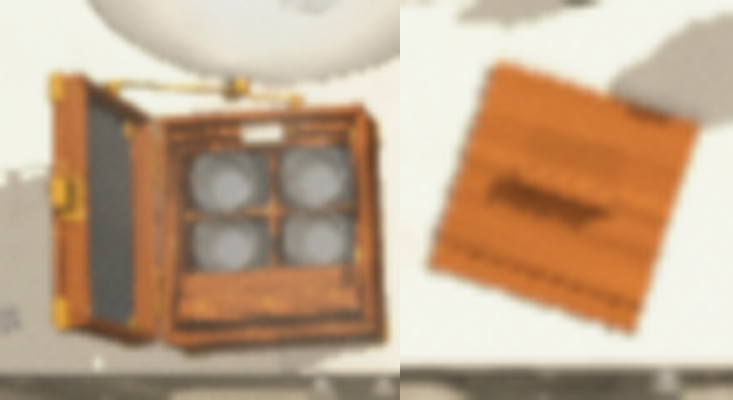

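Crop: the wooden board has a dark rebate line near its robot-side edge, so that is the tongue, at crop (530,290). Its bar handle is at (545,205). The case lip is at the bottom and the white roller at the top, crop (262,133). The wooden board fits the description; the green one stays put.

```bash
python3 - <<'E'
from h import *
p,r=tcp(); c=eyes.get_calibration("wrist"); print(p, c["mtx"])
Rw=c["R"].T; cp=-Rw@c["t"]; print("cam in tool",r.inv().apply(cp-p)); print(r.inv().as_matrix()@Rw)
print(delta([.40,-.26,.30],down(1.25)), delta([.41,.02,.42],down(1.57)))
E
```

```text
[ 0.16546941 -0.52401694  0.20446847] [[310.16398795   0.         314.8949308 ]
 [  0.         310.16398795 197.81928749]
 [  0.           0.           1.        ]]
cam in tool [ 0.07052044  0.00028177 -0.17825933]
[[ 2.00831639e-05 -9.69754896e-01 -2.44080808e-01]
 [ 9.99999471e-01  2.70423472e-04 -9.92135899e-04]
 [ 1.02813383e-03 -2.44080659e-01  9.69754389e-01]]
(array([ 30.31, -18.14,  -9.51]), array([-0.002, -0.001, -0.944])) (array([ 39.7 , -44.56, -21.46]), array([-2.000e-03, -1.000e-03, -1.264e+00]))
```

```bash
python3 - <<'E'
from h import *
print(delta([.46,0.0,.34],down(1.57)))
c=eyes.get_calibration("top")
for u in [(262,237),(260,191.4),(217,193.6)]: print(onz(c,u,.094))
E
```

```text
(array([ 43.86, -41.13, -13.47]), array([-2.000e-03, -1.000e-03, -1.264e+00]))
[ 0.38270227 -0.0433067   0.094     ]
[ 0.55752408 -0.03202171  0.094     ]
[0.54899769 0.1323792  0.094     ]
```

arm_command --pt "1 3.1 -2.9 -0.96 0 0 0" --pt "1 3.1 -2.9 -0.96 0 0 0" --pt "1 3.1 -2.9 -0.96 0 0 0" --pt "1 3.1 -2.9 -0.96 0 0 0" --pt "1 3.1 -2.9 -0.96 0 0 0" --pt "1 3.1 -2.9 -0.96 0 0 0" --pt "1 3.1 -2.9 -0.96 0 0 0" --pt "1 3.1 -2.9 -0.96 0 0 0" --pt "1 3.1 -2.9 -0.96 0 0 0" --pt "1 3.1 -2.9 -0.96 0 0 0" --pt "1 3.1 -2.9 -0.96 0 0 0" --pt "1 3.1 -2.9 -0.96 0 0 0" --pt "1 3.1 -2.9 -0.96 0 0 0" --pt "1 3.1 -2.9 -0.96 0 0 0" --pt "1 0 0 0 0 0 -0.14" --pt "1 0 0 0 0 0 -0.14" --pt "1 0 0 0 0 0 -0.14" --pt "1 0 0 0 0 0 -0.14" --pt "1 0 0 0 0 0 -0.14" --pt "1 0 0 0 0 0 -0.14"

```text
time: 2.1
tool_pos: [0.457, -0.0066, 0.3393]
ee_rot: [-3.14, 0.0, 1.152]
wrist_force: [0.6, 0.5, -0.1]
width: 0.094
```

arm_command --pt "1 0 0 0 0 0 -0.14" --pt "1 0 0 0 0 0 -0.14" --pt "1 0 0 0 0 0 -0.14" --pt "1 0 0 0 0 0 0"

```text
time: 2.5
tool_pos: [0.457, -0.0066, 0.3393]
ee_rot: [-3.141, -0.0, 1.566]
wrist_force: [-0.2, 1.0, 0.1]
width: 0.0939
```

```bash
python3 - <<'E'
from h import *
c=eyes.get_calibration("wrist"); im=eyes.snapshot("wrist"); np.savez("w1.npz",**c)
cv2.imwrite("pics/w1.png",im); o=sensors.get_obs(); print(o["time"],o["tool_pos"],o["ee_rot"])
E
```

```text
2.55 [ 0.45706876 -0.00663114  0.33938549] [-3.14066669e+00 -3.65026341e-05  1.56307412e+00]
```

View pics/w1.png

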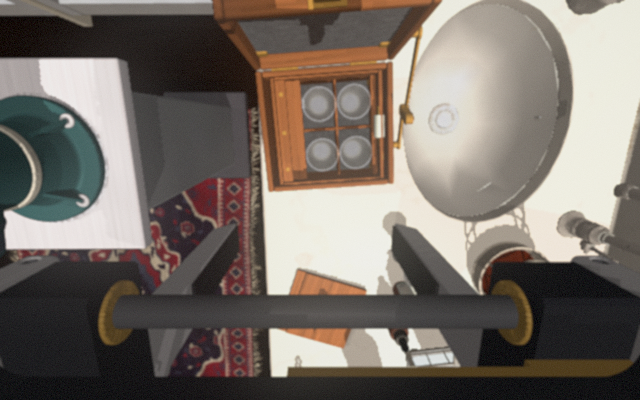

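Wrist view: case rim corners at about (258,72), (390,62), (393,183) and (270,190). The white roller is at (379,126), the lip strip at x≈275–303 and the stay tab at (406,113). The board is at (325,305). I'll enlarge the case.

```bash
python3 - <<'E'
import cv2
im=cv2.imread("pics/w1.png"); cv2.imwrite("pics/crop2.png",cv2.resize(im[55:195,250:430],None,fx=4,fy=4,interpolation=cv2.INTER_CUBIC))
E
```

```text
(no output)
```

View pics/crop2.png

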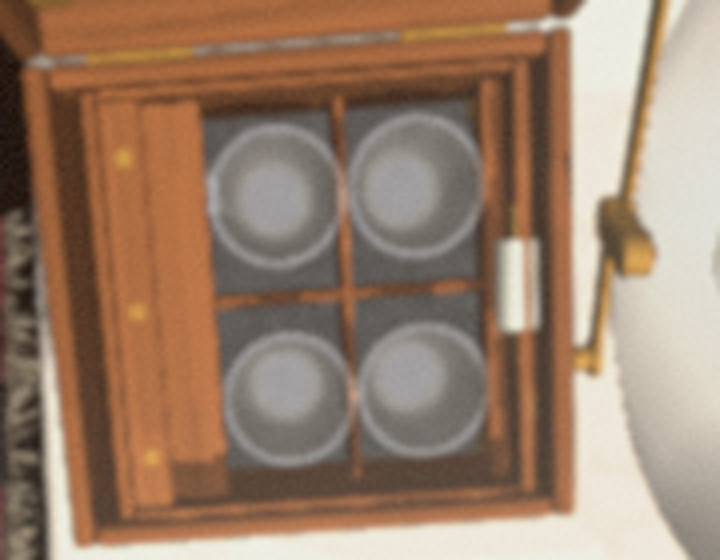

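```bash
cat > m1.py <<'E'
from h import *
c=dict(np.load("w1.npz")); f=lambda u,z: onz(c,(u[0]/4+250,u[1]/4+55),z)
C=np.array([f(u,.094) for u in[(25,70),(568,36),(572,512),(80,545)]]); L=np.array([[-88.5,80],[88.5,80],[88.5,-80],[-88.5,-80]])/1000
ce=C[:,:2].mean(0); H=((C[:,:2]-ce)[:,None,:]*L[:,:,None]).sum(0) # L x C
yaw=np.arctan2(H[0,1]-H[1,0],H[0,0]+H[1,1]); Rz=Ro.from_euler("z",yaw).as_matrix()[:2,:2]
print("centre",ce,"yaw",yaw,"resid mm",1000*((C[:,:2]-ce)@Rz-L))
for n,u,z in[("lipedge top",(145,105),.087),("lipedge bot",(172,500),.087),("lip screw",(136,312),.087),("wall top L",(95,105),.09),("roller front",(497,285),.083),("ro a",(497,240),.083),("ro b",(500,330),.083),("roller+x end",(540,285),.083),("insert wall +x top outer",(527,285),.09),("tab top",(613,222),.098),("pivot",(588,360),.086)]:
    print(n,1000*((f(u,z)[:2]-ce)@Rz))
E
python3 m1.py
```

```text
centre [0.47401741 0.0502665 ] yaw 0.06266769876249652 resid mm [[ 1.4528525  -1.50530005]
 [-2.30535679 -3.22314316]
 [-2.12091371  2.45251782]
 [ 2.973418    2.2759254 ]]
lipedge top [-50.27206073  66.21718486]
lipedge bot [-52.61896211 -65.2291577 ]
lip screw [-59.3141491    0.34511645]
wall top L [-66.23746547  66.96222793]
roller front [64.05055637  0.84935641]
ro a [64.37166709 15.70116791]
ro b [ 64.75373557 -14.32913124]
roller+x end [78.68404453 -0.14618879]
insert wall +x top outer [72.81852399  0.38023217]
tab top [99.40344828 18.74944383]
pivot [ 94.15699535 -26.32900746]
```

arm_command --pt "0.6 -3.9 0.1 2.2 0 0 0" --pt "0.6 -3.9 0.1 2.2 0 0 0" --pt "0.6 -3.9 0.1 2.2 0 0 0" --pt "0.6 -3.9 0.1 2.2 0 0 0" --pt "0.6 -3.9 0.1 2.2 0 0 0" --pt "0.6 -3.9 0.1 2.2 0 0 0" --pt "0.6 -3.9 0.1 2.2 0 0 0" --pt "0.6 0 0 0 0 0 0.105" --pt "0.6 0 0 0 0 0 0.105" --pt "0.6 0 0 0 0 0 0.105" --pt "0.6 0 0 0 0 0 0"

```text
time: 3.65
tool_pos: [0.4627, -0.2798, 0.1854]
ee_rot: [-3.141, -0.0, 1.248]
wrist_force: [0.1, -0.3, 0.4]
width: 0.0565
```

```bash
python3 - <<'E'
from h import *
c=eyes.get_calibration("wrist"); im=eyes.snapshot("wrist"); np.savez("w2.npz",**c)
cv2.imwrite("pics/w2.png",im); o=sensors.get_obs(); print(o["time"],o["tool_pos"],o["ee_rot"])
E
```

```text
3.7 [ 0.46272802 -0.27970397  0.18556913] [-3.14104841e+00 -1.10397416e-04  1.25084877e+00]
```

View pics/w2.png

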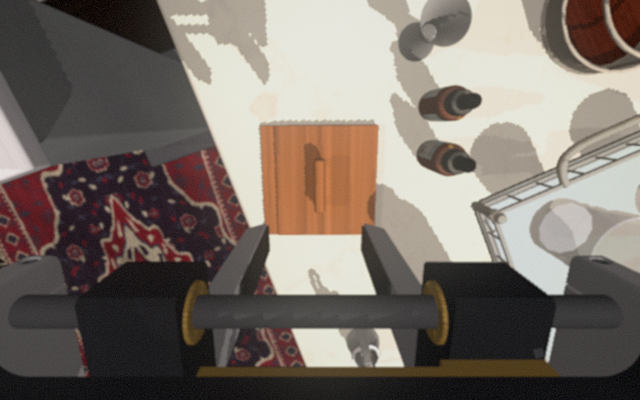

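Close view: board corners at about (262,124), (378,124), (378,235) and (263,234). The handle is at (320,185) and the rebate line at x≈276, so the tongue is on the left, towards the robot.

```bash
python3 - <<'E'
from h import *
c=dict(np.load("w2.npz")); im=cv2.imread("pics/w2.png"); h=cv2.cvtColor(im,cv2.COLOR_BGR2HSV)
m=((h[...,1]>110)&(h[...,0]<22)&(h[...,2]>60)).astype(np.uint8); m[:,:240]=0;m[:,400:]=0;m[260:]=0;m[:100]=0
k=max(cv2.findContours(m,0,2)[0],key=cv2.contourArea); r=cv2.minAreaRect(k); b=cv2.boxPoints(r); print(r)
P=np.array([onz(c,u,.007)[:2] for u in b]); print(P,P.mean(0))
d=[P[(i+1)%4]-P[i] for i in range(4)]; print([ (np.linalg.norm(v),np.arctan2(v[1],v[0])) for v in d])
print("handle",onz(c,(321,185),.035), "ends",onz(c,(320,156),.035),onz(c,(320,213),.035))
for n,u in(("bitA",(440,103)),("bitB",(440,155)),("tumb",(425,40))): print(n,onz(c,u,.03)[:2])
# handle pixel mask profile
g=cv2.cvtColor(im,cv2.COLOR_BGR2GRAY)[195:208,305:340].mean(0).astype(int); print(g)
E
```

```text
((319.0, 179.0), (108.0, 116.0), 90.0)
[[ 0.42573502 -0.19899192]
 [ 0.54892656 -0.24016975]
 [ 0.51417443 -0.36378054]
 [ 0.37990164 -0.31901377]] [ 0.46718442 -0.280489  ]
[(np.float64(0.1298913729977386), np.float64(-0.322583012786057)), (np.float64(0.1284030262604979), np.float64(-1.8448632968696457)), (np.float64(0.14153885103524547), np.float64(2.8197806686119393)), (np.float64(0.1284754576755349), np.float64(1.2060116189264989))]
handle [ 0.4694154  -0.27976497  0.035     ] ends [ 0.47818535 -0.24972619  0.035     ] [ 0.45849165 -0.30942984  0.035     ]
bitA [ 0.61229094 -0.23774504]
bitB [ 0.60032867 -0.28998768]
tumb [ 0.61161801 -0.174977  ]
[120 123 127 128 124 119 116 112 104  96 101 115 126 131 134 137 138 136
 129 119 123 134 139 141 138 135 131 126 125 124 125 127 126 126 126]
```

arm_command --pt "0.6 0.15 0.55 3.3 0 0 0" --pt "0.6 0 0 4 0 0 0" --pt "0.6 0 0 4 0 0 0" --pt "0.6 0 0 3.5 0 0 0" --pt "0.6 0 0 2.0 0 0 0" --pt "0.6 0 0 0.6 0 0 0" --pt "0 0 0 0 0 0 0" --pt "0 0 0 0 0 0 0" --pt "0 0 0 0 0 0 0" --pt "0 0 0 0 0 0 0" --pt "0 0 0 0 0 0 0"

```text
time: 4.8
tool_pos: [0.4689, -0.2803, 0.0126]
ee_rot: [3.14, 0.001, 1.251]
wrist_force: [0.2, 0.3, -0.9]
width: 0.0198
```

arm_command --pt "0 0 0 0.1 0 0 0" --pt "0 0 0 0 0 0 0" --pt "0 0 0 0 0 0 0" --pt "0 0 0 0 0 0 0"

```text
time: 5.2
tool_pos: [0.4685, -0.2802, 0.0114]
ee_rot: [3.141, 0.0, 1.251]
wrist_force: [-1.7, 0.2, 5.1]
width: 0.0116
```

```bash
cat >> h.py <<'E'
CE=np.array([.474,.0503,0]); YAW=.063; OFF=.0025; GB=.0114
def board(Tx,Tz,th,Ty=0.):
    "TCP pose for tongue corner at insert x (mm), y, case z (mm), tilt th"
    Rc=Ro.from_euler("z",YAW); Rb=Rc*Ro.from_euler("y",-th)
    T=CE+Rc.apply(np.array([Tx/1e3+OFF,Ty/1e3,Tz/1e3])); return T+Rb.apply([.06675,0,GB]), Rb*down(np.pi/2)
def case(x,y,z):
    return CE+Ro.from_euler("z",YAW).apply(np.array([x,y,z])/1e3)
E
python3 - <<'E'
from h import *
P,R=board(-46,110,.227); print(P,R.as_euler("xyz")); print(delta(P,R))
E
```

```text
[0.49293432 0.05149444 0.13613   ] [2.91459265 0.         1.63379633]
(array([ 32.25,  -8.11, -12.49]), array([-0.224,  0.044, -0.381]))
```

arm_command --pt "0 0 0 -2.2 0 0 0" --pt "0 0 0 -3.4 0 0 0" --pt "0 0 0 -3.4 0 0 0" --pt "0 0 0 -3.5 0 0 0" --pt "0 4.03 -1.01 0 0 0 0" --pt "0 4.03 -1.01 0 0 0 0" --pt "0 4.03 -1.01 0 0 0 0" --pt "0 4.03 -1.01 0 0 0 0" --pt "0 4.03 -1.01 0 0 0 0" --pt "0 4.03 -1.01 0 0 0 0" --pt "0 4.03 -1.01 0 0 0 0" --pt "0 4.03 -1.01 0 0 0 0" --pt "0 0 0 0 -0.056 0.011 -0.095" --pt "0 0 0 0 -0.056 0.011 -0.095" --pt "0 0 0 0 -0.056 0.011 -0.095" --pt "0 0 0 0 -0.056 0.011 -0.095" --pt "0 0 0 0 0 0 0"

```text
time: 6.9
tool_pos: [0.4878, 0.0465, 0.1313]
ee_rot: [2.927, 0.008, 1.629]
wrist_force: [-8.5, -8.4, 4.1]
width: 0.0201
```

```bash
python3 - <<'E'
from h import *
o=sensors.get_obs();print(o["time"],o["wrist_force"],o["wrist_torque"],o["width"])
for a in((-46,110),(-46,90),(-46,71.5),(-66,71.5)): print(a,*delta(*board(*a,.227)))
cv2.imwrite("pics/w3.png",eyes.snapshot("wrist"))
E
```

```text
6.9 [-8.48184156 -8.36854097  4.0866072 ] [-1.39334683  1.17763285 -0.6965508 ] 0.020098636279779796
(-46, 110) [ 0.46  0.63 -0.36] [-0.012  0.009 -0.003]
(-46, 90) [0.48 0.21 1.59] [-0.012  0.009 -0.003]
(-46, 71.5) [ 0.49 -0.19  3.4 ] [-0.012  0.009 -0.003]
(-66, 71.5) [ 0.48 -2.14  2.97] [-0.012  0.009 -0.003]
```

View pics/w3.png

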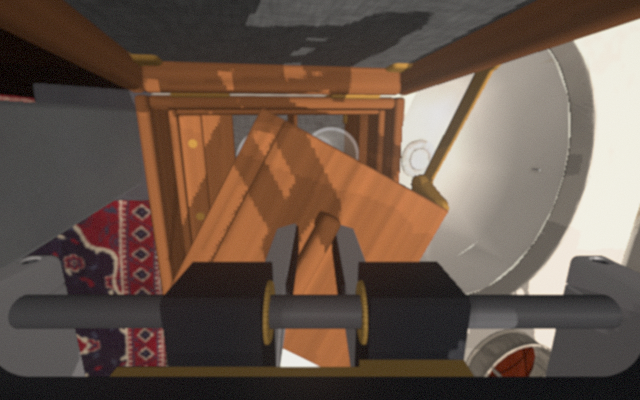

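The board's far corner hit the stay during the carry and the board has turned in the grip: its corner is at (445,210) and the handle is skewed at (315,245). I'll back off and see whether the grip realigns it.

arm_command --pt "0 -0.5 -0.8 -1.5 0 0 0" --pt "0 -2 -1 -1.5 0 0 0" --pt "0 -3 -1 -1.5 0 0 0" --pt "0 -3 0 0 0 0 0" --pt "0 0 0 0 0 0 0" --pt "0 0 0 0 0 0 0" --pt "0 0 0 0 0 0 0"

```text
time: 7.65
tool_pos: [0.4608, -0.035, 0.1724]
ee_rot: [2.916, -0.002, 1.633]
wrist_force: [0.3, 0.3, -2.8]
width: 0.0112
```

```bash
python3 - <<'E'
from h import *
cv2.imwrite("pics/w4.png",eyes.snapshot("wrist")); o=sensors.get_obs();print(o["time"],o["wrist_force"],o["width"],o["tool_pos"])
E
```

```text
7.7 [ 0.00341303 -0.52016805 -1.02437485] 0.011766330323338792 [ 0.46089152 -0.03478211  0.17255496]
```

View pics/w4.png

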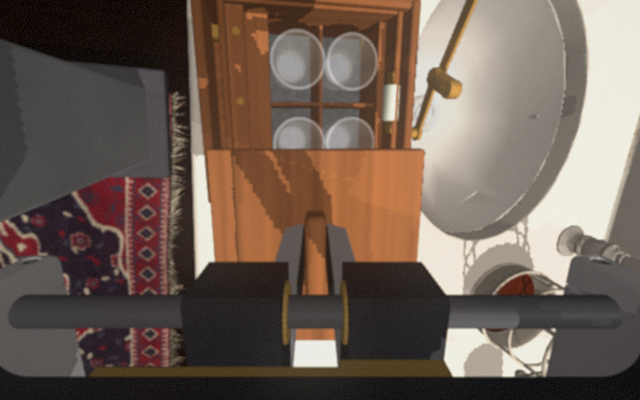

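```bash
python3 - <<'E'
import cv2,numpy as np
im=cv2.imread("pics/w4.png"); g=im.astype(int)
print("rows col 380-400 (r,g,b) near top edge"); 
for r in range(140,162,1): print(r,g[r,330:345].mean(0).astype(int),g[r,230:260].mean(0).astype(int))
for r in (156,170,200): 
    row=g[r,:,0]; print(r,[ (x,row[x]) for x in list(range(200,216))],[ (x,row[x]) for x in range(418,432)])
print([(r,list(g[r,313:318].mean(0).astype(int))) for r in range(204,232,2)])
print([(r,list(g[r,310:320].mean(0).astype(int))) for r in range(330,350,2)])
E
```

```text
rows col 380-400 (r,g,b) near top edge
140 [159 158 161] [ 46  74 118]
141 [160 159 162] [ 47  75 118]
142 [160 159 162] [ 47  76 119]
143 [159 158 162] [ 47  76 120]
144 [159 158 162] [ 49  77 122]
145 [157 157 161] [ 49  78 123]
146 [156 157 160] [ 48  78 123]
147 [146 147 152] [ 47  75 120]
148 [111 116 128] [ 44  69 109]
149 [ 71  87 118] [ 41  65 101]
150 [ 55  86 137] [ 42  67 104]
151 [ 62 101 162] [ 45  71 111]
152 [ 67 109 174] [ 46  73 114]
153 [ 68 111 177] [ 46  73 114]
154 [ 69 111 177] [ 46  72 114]
155 [ 68 110 177] [ 46  73 115]
156 [ 68 111 177] [ 47  74 117]
157 [ 68 111 177] [ 47  76 120]
158 [ 67 110 177] [ 47  76 120]
159 [ 67 110 177] [ 48  76 120]
160 [ 67 111 177] [ 48  76 120]
161 [ 68 111 178] [ 48  76 120]
156 [(200, np.int64(223)), (201, np.int64(225)), (202, np.int64(220)), (203, np.int64(196)), (204, np.int64(143)), (205, np.int64(82)), (206, np.int64(52)), (207, np.int64(59)), (208, np.int64(64)), (209, np.int64(69)), (210, np.int64(67)), (211, np.int64(70)), (212, np.int64(68)), (213, np.int64(70)), (214, np.int64(66)), (215, np.int64(66))] [(418, np.i
[... 2161 characters left out ...]
(123)]), (226, [np.int64(46), np.int64(76), np.int64(123)]), (228, [np.int64(44), np.int64(75), np.int64(121)]), (230, [np.int64(44), np.int64(74), np.int64(121)])]
[(330, [np.int64(64), np.int64(104), np.int64(162)]), (332, [np.int64(65), np.int64(105), np.int64(164)]), (334, [np.int64(65), np.int64(105), np.int64(163)]), (336, [np.int64(65), np.int64(104), np.int64(164)]), (338, [np.int64(65), np.int64(103), np.int64(163)]), (340, [np.int64(171), np.int64(188), np.int64(209)]), (342, [np.int64(230), np.int64(235), np.int64(236)]), (344, [np.int64(229), np.int64(235), np.int64(236)]), (346, [np.int64(229), np.int64(235), np.int64(236)]), (348, [np.int64(229), np.int64(236), np.int64(236)])]
```

The board realigned itself in the grip (width 11.7 mm). From the edge rows (150, 339), the side widths (220 and 212 px) and the handle end (218), it slid 13 mm along y and 8 mm lower. I'll correct the model for that and carry on.

```bash
sed -i 's/Rb.apply(\[.06675,0,GB\])/Rb.apply([.06675,SY,GB])/; s/GB=.0114/GB=.0198; SY=.013/' h.py
cat > d.py <<'E'
import sys
from h import *
o=sensors.get_obs(); print(o["time"],o["tool_pos"].round(4),o["wrist_force"].round(1),round(o["width"],4))
for a in eval(sys.argv[1]): print(a,*delta(*board(*a)))
E
python3 d.py "[(-46,112,.227),(-46,73,.227),(-46,71,.227),(-66,71,.227)]"
```

```text
7.7 [ 0.4609 -0.0348  0.1726] [ 0.  -0.5 -1. ] 0.0118
(-46, 112, 0.227) [9.7  2.87 3.37] [-0.001 -0.001 -0.   ]
(-46, 73, 0.227) [9.7  2.   7.17] [-0.001 -0.001 -0.   ]
(-46, 71, 0.227) [9.7  1.95 7.36] [-0.001 -0.001 -0.   ]
(-66, 71, 0.227) [9.7  0.   6.91] [-0.001 -0.001 -0.   ]
```

arm_command --pt "0 2.4 0.7 0.8 0 0 0" --pt "0 2.5 0.7 0.8 0 0 0" --pt "0 2.4 0.7 0.8 0 0 0" --pt "0 2.4 0.77 0.97 0 0 0" --pt "0 0 -0.2 0.9 0 0 0" --pt "0 0 -0.2 0.9 0 0 0" --pt "0 0 0 0 0 0 0"

```text
time: 8.4
tool_pos: [0.4892, 0.0632, 0.1262]
ee_rot: [2.919, -0.0, 1.633]
wrist_force: [-0.1, 0.2, -1.7]
width: 0.0119
```

```bash
python3 d.py "[(-46,75,.227),(-46,72,.227),(-66,71,.227)]"; python3 - <<'E'
from h import *
cv2.imwrite("pics/w5.png",eyes.snapshot("wrist"))
E
```

```text
8.4 [0.4892 0.0632 0.1262] [-0.1  0.2 -1.7] 0.0119
(-46, 75, 0.227) [ 0.1  -0.27  1.67] [-0.004 -0.    -0.001]
(-46, 72, 0.227) [ 0.1  -0.33  1.97] [-0.004 -0.    -0.001]
(-66, 71, 0.227) [ 0.1  -2.31  1.62] [-0.004 -0.    -0.001]
```

View pics/w5.png

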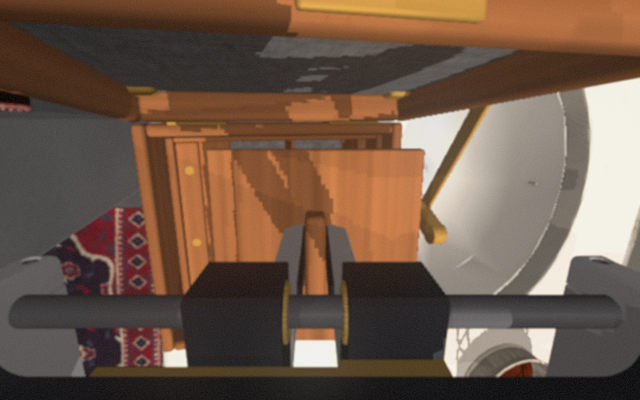

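The board is aligned inside the rim with its tongue corner at (205,150), just clear of the lip, and there is no contact. Now lower it.

arm_command --pt "0 0.1 -0.1 0.6 0 0 0" --pt "0 0 -0.12 0.6 0 0 0" --pt "0 0 -0.05 0.4 0 0 0" --pt "0 0 -0.05 0.3 0 0 0" --pt "0 0 0 0 0 0 0"

```text
time: 8.95
tool_pos: [0.4915, 0.0642, 0.1087]
ee_rot: [2.916, -0.001, 1.632]
wrist_force: [-0.5, 0.1, -0.5]
width: 0.0114
```

```bash
python3 d.py "[(-46,72,.227),(-46,70,.227),(-60,71,.227),(-66,71,.227)]"
```

```text
8.95 [0.4915 0.0642 0.1087] [-0.5  0.1 -0.5] 0.0114
(-46, 72, 0.227) [ 0.02 -0.18  0.2 ] [-0.001 -0.    -0.002]
(-46, 70, 0.227) [ 0.02 -0.22  0.4 ] [-0.001 -0.    -0.002]
(-60, 71, 0.227) [ 0.02 -1.57 -0.02] [-0.001 -0.    -0.002]
(-66, 71, 0.227) [ 0.02 -2.15 -0.15] [-0.001 -0.    -0.002]
```

arm_command --pt "0 0 -0.05 0.2 0 0 0" --pt "0 0 -0.03 0.1 0 0 0" --pt "0 0 0 0 0 0 0"

```text
time: 9.25
tool_pos: [0.4917, 0.0644, 0.1062]
ee_rot: [2.915, -0.001, 1.633]
wrist_force: [-0.2, 0.3, -1.6]
width: 0.0121
```

arm_command --pt "0 0 -0.02 0.1 0 0 0" --pt "0 0 0 0 0 0 0"

```text
time: 9.45
tool_pos: [0.4918, 0.0644, 0.1052]
ee_rot: [2.915, -0.001, 1.633]
wrist_force: [0.0, 0.0, -1.1]
width: 0.0116
```

arm_command --pt "0 0 -0.39 -0.09 0 0 0" --pt "0 0 -0.39 -0.09 0 0 0" --pt "0 0 -0.39 -0.09 0 0 0" --pt "0 0 -0.39 -0.09 0 0 0" --pt "0 0 0 0 0 0 0"

```text
time: 9.95
tool_pos: [0.4808, 0.0642, 0.1091]
ee_rot: [2.9, -0.002, 1.633]
wrist_force: [9.6, 2.2, -1.9]
width: 0.0118
```

```bash
python3 d.py "[(-46,71,.227),(-60,71,.227),(-66,71,.227),(-68,70.5,.227)]"
```

```text
9.95 [0.4808 0.0642 0.1091] [ 9.6  2.2 -1.9] 0.0118
(-46, 71, 0.227) [-0.05  0.83  0.59] [ 0.015 -0.001 -0.001]
(-60, 71, 0.227) [-0.05 -0.53  0.25] [ 0.015 -0.001 -0.001]
(-66, 71, 0.227) [-0.05 -1.12  0.11] [ 0.015 -0.001 -0.001]
(-68, 70.5, 0.227) [-0.05 -1.32  0.11] [ 0.015 -0.001 -0.001]
```

Contact with the lip face came early (9.6 N in x), so the tongue is a little higher than estimated. I'll back off and feel for the ledge.

arm_command --pt "0 0 0.5 0.12 0 0 0" --pt "0 0 0.5 0.12 0 0 0" --pt "0 0 0.36 0.08 0 0 0" --pt "0 0 -0.03 0.12 0 0 0" --pt "0 0 -0.03 0.12 0 0 0" --pt "0 0 0 0 0 0 0"

```text
time: 10.55
tool_pos: [0.4896, 0.0642, 0.1026]
ee_rot: [2.915, -0.001, 1.632]
wrist_force: [-0.5, 0.1, -0.7]
width: 0.0116
```

arm_command --pt "0 0 -0.03 0.12 0 0 0" --pt "0 0 0 0 0 0 0"

```text
time: 10.75
tool_pos: [0.4899, 0.0641, 0.1019]
ee_rot: [2.914, -0.0, 1.632]
wrist_force: [-1.0, -0.2, 1.3]
width: 0.0116
```

arm_command --pt "0 0 -0.03 0.12 0 0 0" --pt "0 0 0 0 0 0 0"

```text
time: 10.95
tool_pos: [0.4903, 0.0639, 0.101]
ee_rot: [2.913, 0.0, 1.632]
wrist_force: [-0.1, -2.8, 3.7]
width: 0.0116
```

arm_command --pt "0 -0.1 0 -0.1 0 0 0" --pt "0 0 -0.39 -0.09 0 0 0" --pt "0 0 -0.39 -0.09 0 0 0" --pt "0 0 0 0 0 0 0"

```text
time: 11.35
tool_pos: [0.4811, 0.0629, 0.1012]
ee_rot: [2.915, -0.001, 1.633]
wrist_force: [0.8, -0.0, 1.8]
width: 0.0117
```

arm_command --pt "0 0 -0.29 -0.07 0 0 0" --pt "0 0 -0.29 -0.07 0 0 0" --pt "0 0 0 0 0 0 0"

```text
time: 11.65
tool_pos: [0.4751, 0.0624, 0.1012]
ee_rot: [2.915, -0.001, 1.633]
wrist_force: [1.5, -0.0, 1.0]
width: 0.0117
```

```bash
python3 d.py "[(-60,67.4,.227),(-66,67.4,.227),(-68,67.4,.227)]"
```

```text
11.65 [0.4751 0.0624 0.1012] [ 1.5 -0.   1. ] 0.0117
(-60, 67.4, 0.227) [ 0.1   0.13 -0.02] [-0.    -0.    -0.001]
(-66, 67.4, 0.227) [ 0.09 -0.46 -0.16] [-0.    -0.    -0.001]
(-68, 67.4, 0.227) [ 0.09 -0.65 -0.2 ] [-0.    -0.    -0.001]
```

Now the tongue is sliding under the lip (T ≈ −61). Continue to the wall.

arm_command --pt "0 0 -0.24 -0.05 0 0 0" --pt "0 0 -0.24 -0.05 0 0 0" --pt "0 0 0 0 0 0 0"

```text
time: 11.95
tool_pos: [0.4707, 0.0621, 0.1012]
ee_rot: [2.914, -0.001, 1.633]
wrist_force: [2.6, -0.1, 1.0]
width: 0.0118
```

arm_command --pt "0 0 -0.2 -0.04 0 0 0" --pt "0 0 0 0 0 0 0"

```text
time: 12.15
tool_pos: [0.4692, 0.0622, 0.1015]
ee_rot: [2.913, -0.001, 1.633]
wrist_force: [3.5, 1.2, -0.0]
width: 0.0116
```

arm_command --pt "0 0 -0.2 -0.04 0 0 0" --pt "0 0 0 0 0 0 0"

```text
time: 12.35
tool_pos: [0.4686, 0.0622, 0.1021]
ee_rot: [2.909, -0.001, 1.633]
wrist_force: [7.4, 1.6, -1.1]
width: 0.0121
```

```bash
cat > s.py <<'E'
import sys
from h import *
L=eval(sys.argv[1])
for a,b in zip(L,L[1:]):
    p,r=board(*a);q,s=board(*b); print(b,np.round(r.inv().apply(q-p)*100,2),np.round((r.inv()*s).as_rotvec(),3))
E
python3 d.py "[(-67,67.4,.227)]"; python3 s.py "[(-67,67.4,t) for t in (.227,.19,.15,.11,.07,.03,0)]"
```

```text
12.35 [0.4686 0.0622 0.1021] [ 7.4  1.6 -1.1] 0.0121
(-67, 67.4, 0.227) [0.07 0.06 0.06] [ 0.005 -0.001 -0.001]
(-67, 67.4, 0.19) [-0.    0.07  0.25] [0.037 0.    0.   ]
(-67, 67.4, 0.15) [-0.    0.07  0.27] [ 0.04 -0.   -0.  ]
(-67, 67.4, 0.11) [0.   0.07 0.27] [0.04 0.   0.  ]
(-67, 67.4, 0.07) [0.   0.07 0.27] [ 0.04 -0.   -0.  ]
(-67, 67.4, 0.03) [0.   0.07 0.27] [0.04 0.   0.  ]
(-67, 67.4, 0) [-0.    0.06  0.2 ] [ 0.03 -0.   -0.  ]
```

arm_command --pt "0 0 0.14 0.27 0.037 0 0" --pt "0 0 0.07 0.27 0.04 0 0" --pt "0 0 0 0 0 0 0"

```text
time: 12.65
tool_pos: [0.4711, 0.0622, 0.0965]
ee_rot: [2.991, -0.001, 1.633]
wrist_force: [3.9, 1.0, 2.8]
width: 0.0117
```

arm_command --pt "0 0 0.07 0.27 0.04 0 0" --pt "0 0 0 0 0 0 0"

```text
time: 12.85
tool_pos: [0.4716, 0.0623, 0.0943]
ee_rot: [3.031, -0.001, 1.633]
wrist_force: [1.9, 0.8, 4.9]
width: 0.0119
```

arm_command --pt "0 0 0.07 0.27 0.04 0 0" --pt "0 0 0 0 0 0 0"

```text
time: 13.05
tool_pos: [0.4725, 0.0624, 0.0913]
ee_rot: [3.07, -0.001, 1.633]
wrist_force: [4.3, 1.7, 3.7]
width: 0.0116
```

arm_command --pt "0 0 0.05 0.27 0.04 0 0" --pt "0 0 0.05 0.2 0.03 0 0" --pt "0 0 0 0 0 0 0"

```text
time: 13.35
tool_pos: [0.4733, 0.062, 0.0862]
ee_rot: [-3.141, -0.0, 1.632]
wrist_force: [3.6, -0.4, 1.2]
width: 0.0118
```

```bash
python3 d.py "[(-67,67.4,0)]"; python3 - <<'E'
from h import *
cv2.imwrite("pics/w6.png",eyes.snapshot("wrist"))
E
```

```text
13.35 [0.4733 0.062  0.0862] [ 3.6 -0.4  1.2] 0.0118
(-67, 67.4, 0) [ 0.13  0.22 -0.1 ] [-0.001 -0.    -0.001]
```

View pics/w6.png

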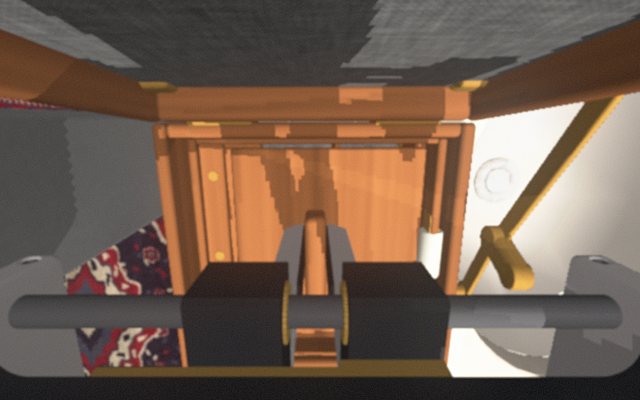

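The board is flat in the opening, tongue under the lip at x≈228, with the roller (431,250) above its far edge. I'll press to confirm, then release.

arm_command --pt "0 0 0 0.3 0 0 0" --pt "0 0 0 0.3 0 0 0" --pt "0 0 0 0 0 0 0"

```text
time: 13.7
tool_pos: [0.4734, 0.062, 0.0859]
ee_rot: [3.139, 0.0, 1.633]
wrist_force: [-6.6, -1.1, 25.8]
width: 0.0116
```

arm_command --pt "0.35 0 0 -0.6 0 0 0" --pt "0.35 0 0 0 0 0 0" --pt "0.35 0 0 0 0 0 0" --pt "0.35 0 0 -1 0 0 0" --pt "0.35 0 0 -3 0 0 0" --pt "0.35 0 0 -3 0 0 0" --pt "0.35 0 0 -3 0 0 0" --pt "0.35 -2 2 -1 0 0 0" --pt "0.35 -3 3 0 0 0 0" --pt "0.35 -3 3 0 0 0 0" --pt "0.35 0 0 0 0 0 0"

```text
time: 14.8
tool_pos: [0.5598, -0.016, 0.1944]
ee_rot: [-3.139, 0.0, 1.629]
wrist_force: [-0.0, 0.6, 0.2]
width: 0.0325
```

```bash
python3 - <<'E'
from h import *
o=sensors.get_obs(); c=eyes.get_calibration("wrist"); im=eyes.snapshot("wrist"); np.savez("w7.npz",**c); cv2.imwrite("pics/w7.png",im)
print(o["time"],o["tool_pos"],o["wrist_force"])
print("predicted tab px", proj(c,case(98,22,100)), "pivot",proj(c,case(98,-26,86)))
cw=dict(np.load("w1.npz")); print("w1 pred pivot",proj(cw,case(98,-26,86)))
E
```

```text
14.8 [ 0.55979107 -0.01595972  0.19435294] [-0.03047577  0.59960409  0.17776068]
predicted tab px [334.50565701  91.17162034] pivot [333.10285758 147.79499447]
w1 pred pivot [399.7972555  144.51796828]
```

View pics/w7.png

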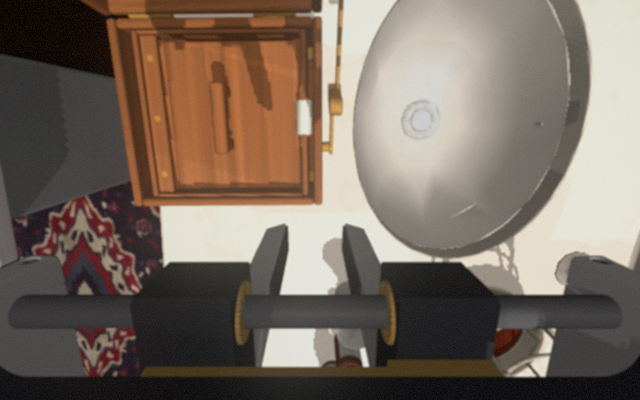

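View: the board lies flat in the case with the roller (304,116) over its edge. The lid is still open. The stay tab is at (336,98), spanning x 329–343 and y 84–115, and the pivot is at (328,148).

```bash
python3 - <<'E'
from h import *
c7=dict(np.load("w7.npz")); c1=dict(np.load("w1.npz"))
im=cv2.imread("pics/w7.png"); b=cv2.resize(im[70:165,310:360],None,fx=6,fy=6,interpolation=cv2.INTER_CUBIC)
im1=cv2.imread("pics/w1.png"); b1=cv2.resize(im1[90:160,385:425],None,fx=8,fy=8,interpolation=cv2.INTER_CUBIC)[:560]
b=b[:560]; cv2.imwrite("pics/crop7.png",np.hstack([b,b1]))
toc=lambda X:1000*Ro.from_euler("z",-YAW).apply(X-CE)
for z in(.09,.1,.11,.12,.13): print(z,"w7 top",toc(onz(c7,(336,91),z)).round(1),"w7 mid",toc(onz(c7,(336,99),z)).round(1),"w1 blk",toc(onz(c1,(406.5,114),z)).round(1))
E
```

```text
0.09 w7 top [99.9 23.  90. ] w7 mid [99.9 16.4 90. ] w1 blk [105.9  14.   90. ]
0.1 w7 top [ 99.2  22.1 100. ] w7 mid [ 99.3  15.8 100. ] w1 blk [103.1  14.  100. ]
0.11 w7 top [ 98.6  21.3 110. ] w7 mid [ 98.7  15.1 110. ] w1 blk [100.3  14.  110. ]
0.12 w7 top [ 98.   20.4 120. ] w7 mid [ 98.1  14.5 120. ] w1 blk [ 97.4  14.  120. ]
0.13 w7 top [ 97.4  19.5 130. ] w7 mid [ 97.5  13.9 130. ] w1 blk [ 94.6  14.  130. ]
```

View pics/crop7.png

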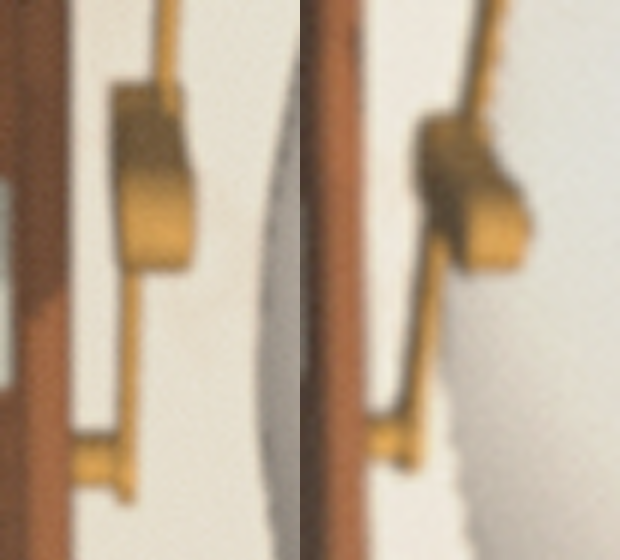

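```bash
python3 - <<'E'
from h import *
c7=dict(np.load("w7.npz")); c1=dict(np.load("w1.npz"))
toc=lambda X:1000*Ro.from_euler("z",-YAW).apply(X-CE)
f7=lambda u,v:(u/6+310,v/6+70); f1=lambda u,v:((u-300)/8+385,v/8+90)
for n,a,b in(("top c",(157,225),(499,230)),("top lo edge",(158,268),(495,268)),("top hi edge",(155,180),(500,192)),("dark hi",(147,82),(448,115)),("pivot",(125,470),(412,440))):
    X=tri(c7,f7(*a),c1,f1(*b)); print(n,toc(X).round(1),"reproj",proj(c7,X)-f7(*a),proj(c1,X)-f1(*b))
for z in(.12,.13,.14): print(z,toc(onz(c7,f7(157,225),z)),toc(onz(c7,f7(158,268),z)),toc(onz(c7,f7(155,180),z)))
E
```

```text
top c [ 97.5   7.9 133.8] reproj [ 0.09482627 -0.40603429] [-0.06023795  0.2509522 ]
top lo edge [ 97.8   2.6 131. ] reproj [ 0.00888818 -0.04308222] [-0.00555022  0.02682829]
top hi edge [ 97.2  13.3 135.2] reproj [ 0.16242862 -0.61705692] [-0.10456468  0.37911277]
dark hi [ 97.3  26.6 107.6] reproj [-0.24313796  0.69368905] [ 0.16297001 -0.44067146]
pivot [ 95.7 -26.1  90.6] reproj [-0.00139254  0.04067243] [ 0.00017304 -0.02698282]
0.12 [ 98.29206474   8.1505399  120.        ] [ 98.48453877   2.73245476 120.        ] [ 97.9692361   13.75913897 120.        ]
0.13 [ 97.67135486   7.77342452 130.        ] [ 97.85621058   2.56979236 130.        ] [ 97.36130409  13.16002988 130.        ]
0.14 [ 97.05064499   7.39630914 140.        ] [ 97.2278824    2.40712997 140.        ] [ 96.75337208  12.56092079 140.        ]
```

```bash
cat > c.py <<'E'
import sys
from h import *
o=sensors.get_obs(); print(o["time"],o["tool_pos"].round(4),o["wrist_force"].round(1),round(o["width"],4))
for a in eval(sys.argv[1]): print(np.round(a,1),*delta(case(*a),down(np.pi/2+YAW)))
E
python3 c.py "[(97.5,10.5,108)]+[(97.5,-26+54.9*np.cos(.843+t),86-19+54.9*np.sin(.843+t)) for t in (0,.1,.2,.3,.4,.5,.6)]"
```

```text
14.85 [ 0.5583 -0.0142  0.1947] [-0.   0.3 -0.1] 0.0328
[ 97.5  10.5 108. ] [8.01 1.75 8.67] [-0.004 -0.001 -0.004]
[ 97.5  10.5 108. ] [8.02 1.75 8.67] [-0.004 -0.001 -0.004]
[ 97.5   6.2 111.4] [7.59 1.75 8.33] [-0.004 -0.001 -0.004]
[ 97.5   1.6 114.4] [7.13 1.75 8.03] [-0.004 -0.001 -0.004]
[ 97.5  -3.2 117. ] [6.64 1.75 7.77] [-0.004 -0.001 -0.004]
[ 97.5  -8.3 119. ] [6.13 1.75 7.57] [-0.004 -0.001 -0.004]
[ 97.5 -13.6 120.5] [5.61 1.75 7.42] [-0.004 -0.001 -0.004]
[ 97.5 -19.  121.5] [5.07 1.75 7.32] [-0.004 -0.001 -0.004]
```

arm_command --pt "0.35 2.7 0.6 0 0 0 0" --pt "0.35 2.7 0.6 0 0 0 0" --pt "0.35 2.6 0.55 0 0 0 0" --pt "0.35 0 0 2 0 0 0" --pt "0.35 0 0 2.5 0 0 0" --pt "0.35 0 0 2.5 0 0 0" --pt "0.35 0 0 1.7 0 0 0" --pt "0.35 0 0 0 0 0 0" --pt "0 0 0 0 0 0 0" --pt "0 0 0 0 0 0 0" --pt "0 0 0 0 0 0 0" --pt "0 0 0 0 0 0 0" --pt "0 0 0 0 0 0 0"

```text
time: 16.15
tool_pos: [0.5706, 0.0684, 0.111]
ee_rot: [3.141, -0.001, 1.633]
wrist_force: [-2.5, -0.3, 6.0]
width: 0.0103
```

arm_command --pt "0 -0.43 0 -0.34 0 0 0" --pt "0 -0.46 0 -0.3 0 0 0" --pt "0 -0.48 0 -0.26 0 0 0" --pt "0 -0.51 0 -0.2 0 0 0" --pt "0 -0.52 0 -0.15 0 0 0" --pt "0 -0.3 0 -0.06 0 0 0" --pt "0 0 0 0 0 0 0" --pt "0 0 0 0 0 0 0"

```text
time: 16.95
tool_pos: [0.5721, 0.0444, 0.1223]
ee_rot: [3.141, -0.007, 1.634]
wrist_force: [-1.1, 6.7, 0.1]
width: 0.0098
```

```bash
python3 c.py "[(97.5,-10,150)]"; python3 - <<'E'
from h import *
p,r=tcp(); X=1000*Ro.from_euler("z",-YAW).apply(p-CE)+[0,0,19]; print("grasp case",X,"angle gained",np.arctan2(X[2]-86,X[1]+26)-.843)
E
```

```text
16.95 [0.5721 0.0444 0.1223] [-1.1  6.7  0.1] 0.0098
[ 97.5 -10.  150. ] [ 0.23 -0.   -2.77] [ 0.    -0.007  0.   ]
grasp case [ 97.53996062 -12.07001279 141.29270073] angle gained 0.4810003680728421
```

arm_command --pt "0 -0.5 0 -0.08 0 0 0" --pt "0 -0.5 0 -0.03 0 0 0" --pt "0 0 0 0 0 0 0" --pt "0.3 0 0 0 0 0 0" --pt "0.3 0 0 0 0 0 0" --pt "0.3 0 0 0 0 0 0" --pt "0.3 0 0 -2 0 0 0" --pt "0.3 0 0 -4 0 0 0" --pt "0.3 -4 -2 -2 0 0 0" --pt "0.3 -4 -3 0 0 0 0" --pt "0.3 -3 -3 0 0 0 0" --pt "0.3 0 0 0 0 0 0"

```text
time: 18.15
tool_pos: [0.4975, -0.0871, 0.2041]
ee_rot: [-3.141, 0.002, 1.627]
wrist_force: [-0.2, 0.5, 0.1]
width: 0.0283
```

```bash
python3 - <<'E'
from h import *
o=sensors.get_obs(); c=eyes.get_calibration("wrist"); im=eyes.snapshot("wrist"); np.savez("w8.npz",**c); cv2.imwrite("pics/w8.png",im)
print(o["time"],o["tool_pos"],o["wrist_force"])
for l in(0,.1,.2,.3):
    a=1.658-l; print(l,[proj(c,case(x,80-r*np.cos(a)-10*np.sin(a),94+r*np.sin(a)-10*np.cos(a)*-1)).round() for x,r in((0,180),(-11,192),(11,192),(-88,160),(88,160))])
E
```

```text
18.15 [ 0.49746204 -0.08706795  0.20405854] [-0.15152566  0.46241716  0.08606496]
0 [array([ 240., -594.]), array([ 165., -747.]), array([ 285., -749.]), array([ -49., -425.]), array([ 566., -433.])]
0.1 [array([ 244., -486.]), array([ 173., -601.]), array([ 287., -603.]), array([ -40., -354.]), array([ 560., -362.])]
0.2 [array([ 249., -375.]), array([ 185., -453.]), array([ 290., -454.]), array([ -25., -282.]), array([ 550., -288.])]
0.3 [array([ 254., -270.]), array([ 197., -316.]), array([ 293., -317.]), array([  -6., -211.]), array([ 538., -216.])]
```

View pics/w8.png

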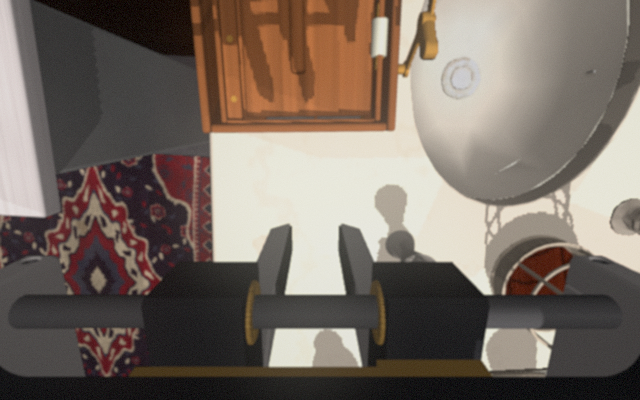

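```bash
cat >> h.py <<'E'
def pull(l,x=0,r=180,n=10):
    a=1.658-l; return np.array([x,80-r*np.cos(a)+n*np.sin(a),94+r*np.sin(a)+n*np.cos(a)])
E
python3 - <<'E'
from h import *
for n in("top","side"):
    c=eyes.get_calibration(n); im=eyes.snapshot(n); cv2.imwrite(f"pics/{n}8.png",im)
    for l in(0,.1,.2,.3,.4): print(n,l,proj(c,case(*pull(l))).round(1),"tip",proj(c,case(*pull(l,0,192))).round(1))
    h=cv2.cvtColor(im,cv2.COLOR_BGR2HSV); m=((h[...,0]>=14)&(h[...,0]<32)&(h[...,1]>120)&(h[...,2]>110)).astype(np.uint8)
    k,lab,st,ce=cv2.connectedComponentsWithStats(m)
    u=proj(c,case(*pull(.2)))
    for s,q in zip(st,ce):
        if np.linalg.norm(q-u)<45 and s[4]>3: print("  blob",s,q.round(1))
im=cv2.imread("pics/top8.png")[165:250,180:280]; im2=cv2.imread("pics/side8.png")[90:190,280:350]
cv2.imwrite("pics/crop8.png",np.hstack([cv2.resize(im,(470,400),interpolation=2),cv2.resize(im2,(280,400),interpolation=2)]))
E
```

```text
top 0 [197.5 207.2] tip [196.2 206.6]
top 0.1 [202.7 206.8] tip [201.8 206.2]
top 0.2 [208.  206.5] tip [207.5 205.9]
top 0.3 [213.4 206.2] tip [213.4 205.6]
top 0.4 [218.8 206.1] tip [219.2 205.5]
  blob [201 185   4   6  20] [202.6 187. ]
  blob [211 194   3   4   7] [211.9 195.1]
  blob [215 196   2   5   9] [215.6 198.1]
  blob [202 204   7  10  63] [205.1 208.3]
  blob [221 205   2   2   4] [221.5 205.5]
  blob [202 229   4   6  22] [203.4 231.7]
side 0 [314.  110.9] tip [314.  108.6]
side 0.1 [314.  113.4] tip [314.  111.3]
side 0.2 [314.  116.4] tip [314.  114.5]
side 0.3 [313.9 119.7] tip [314. 118.]
side 0.4 [313.9 123.2] tip [313.9 121.8]
  blob [295 116   4   1   4] [296.5 116. ]
  blob [330 116   5   5  13] [332.5 117.1]
  blob [333 133   4   2   5] [334.2 133.2]
```

View pics/crop8.png

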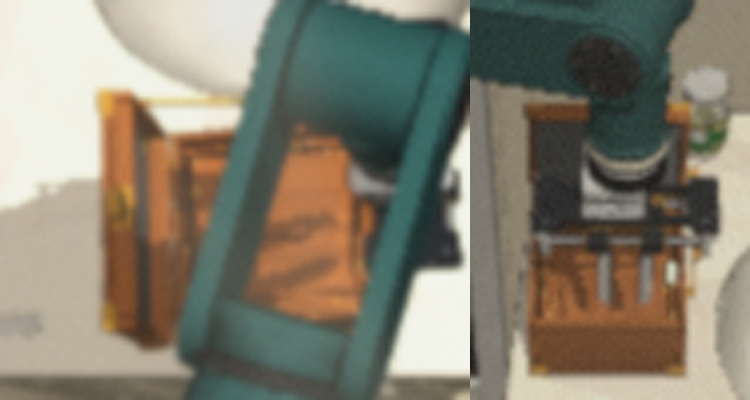

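Top crop: the pull is at (205,208), against 198 at the start, so the lid has moved to about 0.14 rad. The stay is unlocked and hinge friction is holding the lid. Next I go to the pull.

```bash
cat > p.py <<'E'
from h import *
g=lambda l: pull(l,-3,183)-[0,0,19]
print(np.round(g(.145),1)); 
q=g(.145); import subprocess,sys
for a in((q[0],q[1],320),tuple(q)): print(np.round(a,1),*delta(case(*a),down(np.pi/2+YAW)))
ls=np.arange(.145,1.70,.07); G=np.array([g(l) for l in ls])
for l,d in zip(ls[1:],np.diff(G,axis=0)): print(round(l,3),"dx(+y) %.2f dz(down) %.2f"%(d[1]/10,-d[2]/10))
E
python3 p.py
```

```text
[ -3.   79.4 258.3]
[ -3.   79.4 320. ] [ 21.46  -2.08 -11.63] [ 0.001 -0.001 -0.002]
[ -3.   79.4 258.3] [21.46 -2.09 -5.46] [ 0.001 -0.001 -0.002]
0.215 dx(+y) -1.28 dz(down) 0.05
0.285 dx(+y) -1.28 dz(down) 0.14
0.355 dx(+y) -1.26 dz(down) 0.23
0.425 dx(+y) -1.24 dz(down) 0.32
0.495 dx(+y) -1.22 dz(down) 0.40
0.565 dx(+y) -1.19 dz(down) 0.49
0.635 dx(+y) -1.15 dz(down) 0.57
0.705 dx(+y) -1.11 dz(down) 0.65
0.775 dx(+y) -1.06 dz(down) 0.72
0.845 dx(+y) -1.01 dz(down) 0.79
0.915 dx(+y) -0.95 dz(down) 0.86
0.985 dx(+y) -0.89 dz(down) 0.93
1.055 dx(+y) -0.82 dz(down) 0.99
1.125 dx(+y) -0.75 dz(down) 1.04
1.195 dx(+y) -0.67 dz(down) 1.09
1.265 dx(+y) -0.60 dz(down) 1.14
1.335 dx(+y) -0.51 dz(down) 1.18
1.405 dx(+y) -0.43 dz(down) 1.21
1.475 dx(+y) -0.35 dz(down) 1.24
1.545 dx(+y) -0.26 dz(down) 1.26
1.615 dx(+y) -0.17 dz(down) 1.27
1.685 dx(+y) -0.08 dz(down) 1.28
```

arm_command --pt "0.6 0 -0.4 -3 0 0 0" --pt "0.6 0 -0.4 -4 0 0 0" --pt "0.6 0 -0.4 -4.6 0 0 0" --pt "0.6 4 -0.4 0 0 0 0" --pt "0.6 4.5 -0.4 0 0 0 0" --pt "0.6 4.5 0 0 0 0 0" --pt "0.6 4.5 0 0 0 0 0" --pt "0.6 3.96 0 0 0 0 0" --pt "0.6 0 0 0 0 0 0" --pt "0.6 0 0 2.5 0 0 0" --pt "0.6 0 0 2.2 0 0 0" --pt "0.6 0 0 1.2 0 0 0" --pt "0.6 0 0 0.2 0 0 0" --pt "0.6 0 0 0 0 0 0"

```text
time: 19.7
tool_pos: [0.4667, 0.1293, 0.2588]
ee_rot: [-3.141, -0.001, 1.632]
wrist_force: [0.5, 0.0, 0.6]
width: 0.0565
```

```bash
python3 p.py | head -3; python3 - <<'E'
from h import *
c=eyes.get_calibration("wrist"); im=eyes.snapshot("wrist"); cv2.imwrite("pics/w9.png",im); print(sensors.get_obs()["wrist_force"])
for l in(.05,.145,.25): print(l,proj(c,case(*pull(l,0,192))),proj(c,case(*pull(l,0,160))))
E
```

```text
[ -3.   79.4 258.3]
[ -3.   79.4 320. ] [ 0.01 -0.07 -6.12] [-0.    -0.001 -0.001]
[ -3.   79.4 258.3] [ 0.01 -0.07  0.05] [-0.    -0.001 -0.001]
[ 0.96304504 -0.58154236  1.28237632]
0.05 [319.06256446 224.85634773] [318.4557147 209.7362411]
0.145 [319.01732495 258.19796604] [318.43599319 233.45612944]
0.25 [318.9278482  291.31949795] [318.38968875 257.72552723]
```

View pics/w9.png

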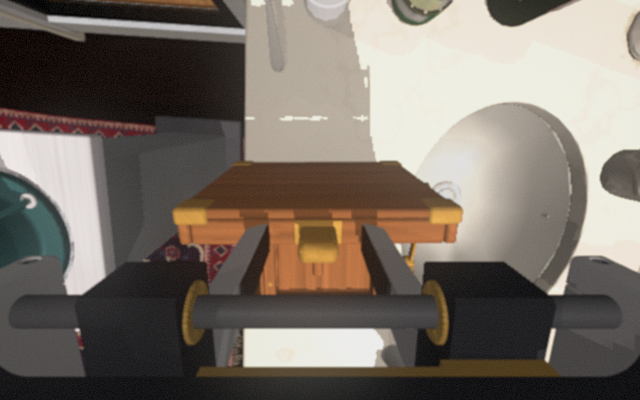

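The pull is centred between the open fingers at (319,248), with lid angle about 0.12. Close on it.

arm_command --pt "0.6 0.3 0 0 0 0 0" --pt "0 0 0 0 0 0 0" --pt "0 0 0 0 0 0 0" --pt "0 0 0 0 0 0 0" --pt "0 0 0 0 0 0 0" --pt "0 0 0 0 0 0 0"

```text
time: 20.35
tool_pos: [0.4682, 0.1325, 0.2587]
ee_rot: [3.137, -0.001, 1.632]
wrist_force: [4.4, 0.0, -1.4]
width: 0.0221
```

arm_command --pt "0 -0.65 0 0 0 0 0" --pt "0 -1.28 0 0.05 0 0 0" --pt "0 -1.28 0 0.14 0 0 0" --pt "0 -1.26 0 0.23 0 0 0" --pt "0 -1.24 0 0.32 0 0 0" --pt "0 -1.22 0 0.4 0 0 0" --pt "0 -1.19 0 0.49 0 0 0" --pt "0 -1.15 0 0.57 0 0 0" --pt "0 0 0 0 0 0 0"

```text
time: 21.25
tool_pos: [0.4743, 0.0393, 0.2365]
ee_rot: [3.136, -0.001, 1.631]
wrist_force: [6.3, -0.4, -0.9]
width: 0.0217
```

```bash
cat > l.py <<'E'
from h import *
o=sensors.get_obs(); X=1000*Ro.from_euler("z",-YAW).apply(o["tool_pos"]-CE)+[0,0,19]; v=X[1:]-[80,94]
print(o["time"],X.round(1),"r",np.hypot(*v).round(1),"lid",round(1.658-(np.arctan2(v[1],-v[0])-np.arctan2(10,183)),3),o["wrist_force"].round(1),round(o["width"],4))
E
python3 l.py
```

```text
21.25 [ -0.4 -11.  255.5] r 185.4 lid 0.655 [ 6.3 -0.4 -0.9] 0.0217
```

arm_command --pt "0 -1.11 0.1 0.65 0 0 0" --pt "0 -1.06 0.1 0.72 0 0 0" --pt "0 -1.01 0 0.79 0 0 0" --pt "0 -0.95 0 0.86 0 0 0" --pt "0 -0.89 0 0.93 0 0 0" --pt "0 -0.82 0 0.99 0 0 0" --pt "0 -0.75 0 1.04 0 0 0" --pt "0 -0.67 0 1.09 0 0 0" --pt "0 0 0 0 0 0 0"

```text
time: 22.15
tool_pos: [0.479, -0.0343, 0.1638]
ee_rot: [3.142, 0.002, 1.631]
wrist_force: [5.3, -3.5, 0.6]
width: 0.0218
```

```bash
python3 l.py
```

```text
22.15 [ -0.4 -84.7 182.8] r 187.1 lid 1.218 [ 5.3 -3.5  0.6] 0.0218
```

arm_command --pt "0 -0.5 0 1.14 0 0 0" --pt "0 -0.46 0 1.18 0 0 0" --pt "0 -0.4 0 1.21 0 0 0" --pt "0 -0.33 0 1.24 0 0 0" --pt "0 -0.26 0 1.0 0 0 0" --pt "0 -0.1 0 0.8 0 0 0" --pt "0 0 0 0 0 0 0"

```text
time: 22.85
tool_pos: [0.4803, -0.0544, 0.098]
ee_rot: [3.141, 0.002, 1.632]
wrist_force: [7.5, -6.2, -1.4]
width: 0.0215
```

```bash
python3 l.py
```

```text
22.85 [  -0.3 -104.9  117. ] r 186.3 lid 1.589 [ 7.5 -6.2 -1.4] 0.0215
```

arm_command --pt "0 0 0 0.5 0 0 0" --pt "0 0 0 0.4 0 0 0" --pt "0 0 0 0.3 0 0 0" --pt "0 0 0 0.3 0 0 0" --pt "0 0 0 0 0 0 0"

```text
time: 23.35
tool_pos: [0.4804, -0.0553, 0.0839]
ee_rot: [3.14, 0.004, 1.632]
wrist_force: [5.1, -6.9, -2.2]
width: 0.0219
```

```bash
python3 l.py
```

```text
23.35 [  -0.2 -105.8  102.9] r 186.0 lid 1.665 [ 5.1 -6.9 -2.2] 0.0219
```

arm_command --pt "0 0 0 0.3 0 0 0" --pt "0 0 0 0.3 0 0 0" --pt "0 0 0 0 0 0 0"

```text
time: 23.65
tool_pos: [0.4805, -0.0553, 0.0825]
ee_rot: [3.139, 0.005, 1.632]
wrist_force: [-3.9, -6.1, 17.1]
width: 0.0215
```

```bash
python3 l.py
```

```text
23.65 [-1.000e-01 -1.058e+02  1.015e+02] r 186.0 lid 1.672 [-3.9 -6.1 17.1] 0.0215
```

Firm stop at 17 N, so the lid is shut. Release and retreat.

arm_command --pt "0 0 0 -0.4 0 0 0" --pt "0.55 0 0 0 0 0 0" --pt "0.55 0 0 0 0 0 0" --pt "0.55 0 0 0 0 0 0" --pt "0.55 0 0 0 0 0 0" --pt "0.55 -1.5 0 -0.5 0 0 0" --pt "0.55 -2.5 0 -1.5 0 0 0" --pt "0.55 -2 0 -3 0 0 0" --pt "0.55 -2 0 -4 0 0 0" --pt "0.55 0 0 -4 0 0 0" --pt "0.55 0 0 0 0 0 0" --pt "0.55 0 0 0 0 0 0"

```text
time: 24.85
tool_pos: [0.4852, -0.1338, 0.2144]
ee_rot: [3.139, 0.001, 1.632]
wrist_force: [-1.0, -0.9, -0.2]
width: 0.0518
```

```bash
python3 - <<'E'
from h import *
o=sensors.get_obs(); print(o["time"],o["tool_pos"],o["wrist_force"])
cv2.imwrite("pics/w10.png",cv2.resize(eyes.snapshot("wrist"),None,fx=1,fy=1)); c=eyes.get_calibration("wrist")
print([proj(c,case(*p)).round() for p in((-88,-80,119),(88,-80,119),(0,-112,104))])
E
```

```text
24.85 [ 0.48519317 -0.13377662  0.21441685] [-0.95223942 -0.93047345 -0.15511418]
[array([210.,  78.]), array([423.,  78.]), array([316., 118.])]
```

View pics/w10.png

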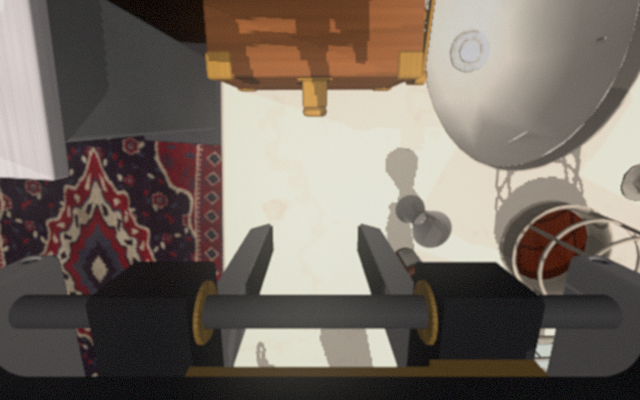

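The lid is shut: its edge is at row 80 (78 predicted) and the pull tip at (315,115) (118 predicted). The gripper is clear.

```bash
python3 -c "
from bench import job; print(job.close_job())"
```

```text
the job is handed in; nothing more can be done
None
```

The case is packed and shut, and I handed the job in at about 25 s of the 61 s. No verdict was reported.

- **Board:** the tongue is under the lip and the board lies flat past the roller catch. It took 26 N from above with no further travel, and the next picture showed it flat under the roller.
- **Stay:** I pinched the tab and lifted it about 0.65 rad, judged from the gripper's path, which is past the 0.35 rad needed. The lid then stayed put at about 0.12 to 0.14 rad.
- **Lid:** I lowered it by its pull at about 0.6 rad/s, worked out from the path, until it met a firm stop at 17 N. The gripper position then put it at about 1.67 rad, against 1.658 for shut. After release, the lid's edge and pull were within 3 pixels of where a shut lid should appear, and the gripper was clear.

**What went wrong on the way:**
- While I carried the board over, its corner hit the stay and the board turned and slid in the grip. It straightened when I backed off, and I corrected for the shift.
- My first try at sliding the tongue in met the lip face at about 10 N, because the tongue was 2.6 mm higher than I had estimated. I backed off, felt for the ledge and slid it in from there.

**Checks:** I did not measure the bystanders again at the end; the ones in the last view looked in place. I viewed 16 pictures, six past the budget of ten.

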